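# Pull the air-filter cabinet's vent flap shut with the hook pole

## Robot

A 6-joint arm with a two-finger parallel gripper is mounted at the origin on the work surface. World frame = base frame: x ahead of the robot, y to its left, z up, the work surface at z = 0. Lengths are in mm, angles in rad, forces in N, time in s.
With the tool pointing down it reaches from about 350 to 775 mm from the base axis. Payload 7.3 kg.
Tool frame: the origin (TCP) lies at the very end of the fingers, on their centre line; the grasp point (between the pads) lies 19 mm behind it; z points along the fingers, y is the line along which they close (so a half turn about z gives the same grasp; the last joint's range is limited). The gripper opens to 92 mm and grips with 3 to 60 N. Pads are 19 mm wide; open, the fingers measure 130 mm over their backs; the gripper's body (75 mm by 190 mm) begins 47 mm behind the grasp point.
Start: joints at [-1.467, 0.342, 1.524, -0, 1.275, -0.146], TCP at [129.807, -508.719, 226.741] pointing down, gripper open.
Joint ranges: [-2.53, 2.53], [-0.77, 2.02], [0.04, 2.7], [-1, 4.14], [0.28, 2.66], [-3.11, 3.11]. Speed limits (rad/s): [2.57, 2.57, 3.14, 3.14, 3.14, 3.14].

## Interface

Orientations are given as [roll, pitch, yaw] about the fixed x, y, z axes, in that order (R = Rz(yaw) Ry(pitch) Rx(roll)).
In Python, from plant import * gives the robot as it stands.
- The arm moves only by the tool arm_command, never from a script. Its arguments are lists of equal length, an entry for each row: "gripper": the finger opening in mm, from 0 to 91.8; "dp": the shift along the tool's x, y, z in units of 25 mm (1.0 is 25 mm), a list of three; "twist": the turn about the tool's z in units of 5 degrees (1.0 is 5 degrees). A call has exactly 5 rows; each row shifts and turns the commanded pose from where the row before left it, along the tool's axes as they then stand; what a row does not reach is not made up. A row lasts 1/8 s, in which the tool goes at most 62.5 mm and 10.7 degrees, less where a joint would pass 70% of its speed; a pose out of reach is approached as far as the arm can. A call is refused whole if a number of a shift passes 1 or a number of a turn 1, either way. A call with a gripper value outside its range is refused whole. The fingers move at their own pace and stop on an object; the grip force is fixed at half the most. Time passes only in rows, so rows that do not move let the fingers close, or fill a call up. It gives the time, the measured TCP pose, the force, the opening and the grip force at its end, in the units of the state.
- get_obs(): the state, without advancing time (a new reading comes with each control period).
- capture(name): name is "scene" or "top" or "wrist"; returns the picture (384x512x3 uint8, red, green, blue); there is no depth.
- get_calibration(name): a dict with "mtx" (3x3 intrinsics, pixels), "position" and "attitude" of the camera in the world; the wrist camera has in their place "mount" (4x4, takes a point from camera to tool coordinates, whose origin is the TCP and whose axes are the flange's). Camera axes: x right, y down, z forward; pixel columns grow to the right and rows downward; lengths in mm; the calibration is good to about 2 mm. A picture is of the moment at which its call begins: read the wrist's pose just before it. get_calibration takes no time and is no camera call.
- close_job(): hands the job in; it is judged then, once.
The state is a dict: "time": time; "joint_positions": joint angles; "dq": joint speeds; "tau": joint torques, N m; "tool_pos": TCP position; "tcp_rot": TCP orientation; "contact_force": force on the tool from outside, world axes, zero at the start; "moment": the same for the moment, N m; "grip_width": finger opening in mm; "finger_force": force on a finger pad.
Only numpy, scipy, OpenCV 4.12 (cv2) and the standard library are available. Lean on these libraries where they do the work, as an engineer would, in place of code of your own. Each camera call takes 0.05 s, during which the arm holds its last target. There are 200 camera calls.

## Task

Take the hook pole from its rest, drop its hook into the ring eye of the open vent flap and, with the hook, gently draw the flap fully shut against its rubber bumpers; keep a steady pull of about 15 N on it for a second to bed it in. Then unhook without opening the flap again and lay the pole back in the two forks of its rest, handle midway between the forks, hook hanging down. Never load the ring or the cabinet with more than 28 N, touch the cabinet and flap with the pole only, and leave the tube rack, the bottle and the dish where they are.

Things in the scene. Friction and masses are not known exactly. Their poses are not given: they have to be found in the camera images.
- pole: Loose hook pole, 0.14 to 0.24 kg. Origin: middle of the black handle on the rod's axis, about its centre of mass; x runs to the hook end, z is up in its rest. Handle 110 (x) x 18 (y) x 24 mm (z). Aluminium rod 12 mm thick, x -150 to 150 mm (plus an 18 mm end ball). At x = 150 mm a steel peg, 8 mm thick, points down (-z): the hook; a 15 mm ball joins it to the rod.
- hook_tip (a point): Round lower end of the hook peg, at (150, 0, -40) mm in the pole's frame, so 40 mm below the rod's axis.
- rest: Grey fixed pole rest. Origin under its centre, x along the stored pole. Base 240 x 100 x 12 mm; posts 14 mm thick at x = -90 and 90 mm, each ending in a flared fork: saddle at height 79 mm, prong tips at 109 mm. The stored pole's axis lies at height 85 mm above the rest's x axis, its hook end towards +x, its origin within 8 mm of the rest's centre; grasp the handle from above.
- cabinet: White air-filter cabinet fixed on the bench, 220 deep (x) x 300 wide (y) x 280 mm high. Origin under its centre; its front looks to its own -x, towards the robot. Housing up to 165 mm; above it an open-topped well between two side cheeks, with the flap in its front and a bumper before each upper corner of the flap.
- hinge (a point): Middle of the flap's hinge line, at (-100, 0, 170) mm in the cabinet's frame; hinge axis along the cabinet's y.
- flap (a joint): White flap 268 x 120 x 10 mm hinged at its lower edge, rad. 0 = upright, positive = tilted back, away from the robot; starts 0.35 to 0.6, stop 0.75. Stiff hinge: stays where left, takes 3 to 6 N at the ring. Shut = resting on two rubber bumpers of unknown wear, anywhere from -0.045 to 0.04: not seen in the poses, only felt, as a steep rise of force (some 5 to 12 N per mm).
- ring (a point): Centre of the steel ring eye at the flap's mid width, (-32, 0, 115) mm from the hinge in the flap's frame (cabinet's axes at joint 0). Inner diameter 24, wire 8 mm. z = ring's axis: vertical at joint 0, leaning with the flap. The peg enters from above. From open to shut its centre stays within 5 mm of one height and moves along the cabinet's -x.
- tube_rack: Red rack of capped tubes, 100 x 160 x 115 mm high, 0.5 kg, loose; origin under its centre. Leave alone.
- bottle: White bottle, 64 mm diameter, 170 mm high, loose; origin under its centre. Leave alone.
- dish: Glass dish, 90 mm diameter, 18 mm high, loose; origin under its centre. Leave alone.

How it is judged:
By the outcome, as a careful person would: the job done as asked, in the order asked, and still so for the second after the job is handed in, with the robot touching nothing.
It also fails if it takes over 72 s, if anything falls off the work surface, if the arm or the gripper's body presses on something with over 40 N, if the wrist force passes 120 N, or if a joint passes its speed limit or range.

## Working session

There is one attempt and no reset: what is moved stays moved. The work goes in short steps, Python scripts to look and compute and a tool call to move; the robot and the scene stay as the last step left them, time stands still between calls to the robot, and variables do not carry over. Pictures are saved under pics/ and viewed, at most 10 in all, crops included, and the job is handed in when it is done.

Besides the shell and the picture viewer there is one more tool, called after ">>>" by a JSON object that holds its "op" and its "data". arm_command: Moves the arm, as the interface text tells. Its arguments: {"type":"object","properties":{"gripper":{"type":"array"},"dp":{"type":"array"},"twist":{"type":"array"}},"required":["gripper","dp","twist"]}

```bash
mkdir -p pics; ls; cat > h.py <<'E'
from plant import *
import numpy as np, cv2
from scipy.spatial.transform import Rotation as R
E
python3 - <<'E'
from h import *
a=capture("scene");b=capture("top")
cv2.imwrite("pics/s0.png",cv2.resize(a[:,:,::-1],(800,600),interpolation=cv2.INTER_CUBIC))
cv2.imwrite("pics/t0.png",cv2.resize(b[:,:,::-1],(800,600),interpolation=cv2.INTER_CUBIC))
np.save("s0.npy",a);np.save("t0.npy",b)
for n in("scene","top","wrist"):print(get_calibration(n))
print(get_obs())
E
```

```text
pics
{'mtx': array([[364.51239522,   0.        , 261.60556091],
       [  0.        , 364.51239522, 195.3080014 ],
       [  0.        ,   0.        ,   1.        ]]), 'position': array([1183.16090546,   43.67781904, 1176.54247892]), 'attitude': array([-2.57622742,  0.01431837,  1.67223334])}
{'mtx': array([[408.43711678,   0.        , 260.81594116],
       [  0.        , 408.43711678, 192.24812801],
       [  0.        ,   0.        ,   1.        ]]), 'position': array([ 417.94187688,  -64.153447  , 1329.65980701]), 'attitude': array([-3.01406484,  0.02454449, -1.58297697])}
{'mtx': array([[323.29112295,   0.        , 256.31841911],
       [  0.        , 323.29112295, 200.25501783],
       [  0.        ,   0.        ,   1.        ]]), 'mount': array([[ 2.82598726e-04, -9.60240897e-01, -2.79172600e-01,
         7.53654838e+01],
       [ 9.99999550e-01,  5.24155795e-04, -7.90612086e-04,
         1.06028716e+00],
       [ 9.05507994e-04, -2.79172251e-01,  9.60240613e-01,
        -1.59961957e+02],
       [ 0.00000000e+00,  0.00000000e+00,  0.00000000e+00,
         1.00000000e+00]])}
{'time': 0.1, 'joint_positions': array([-1.46699595e+00,  3.42630370e-01,  1.52488634e+00, -2.78728353e-05,
        1.27536795e+00, -1.46008083e-01]), 'dq': array([-0.00158573, -0.0001563 , -0.00185221,  0.00189818, -0.00050888,
       -0.00062588]), 'tau': array([ 9.82642814e-04, -4.32003880e+01, -2.44694638e+01,  7.19205779e-02,
        5.26048732e-02, -4.66094934e-05]), 'tool_pos': array([ 129.76337266, -508.36155434,  226.13848495]), 'tcp_rot': array([-3.14031051e+00, -1.61603024e-04,  2.49816487e-01]), 'contact_force': array([0.215691  , 0.16191479, 0.77763065]), 'moment': array([ 0.01351705, -0.00218777,  0.01068131]), 'finger_force': 0.0, 'grip_width': 92.02596699347002}
```

View pics/s0.png

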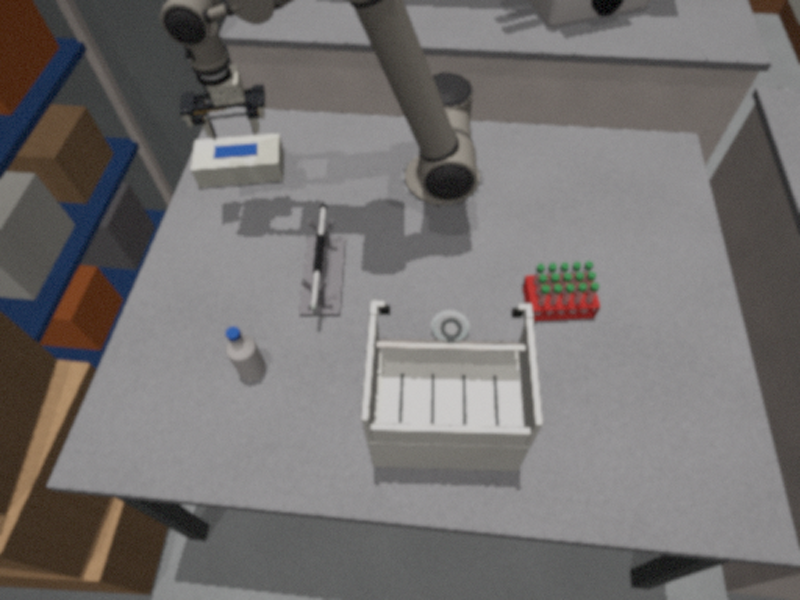

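View pics/t0.png

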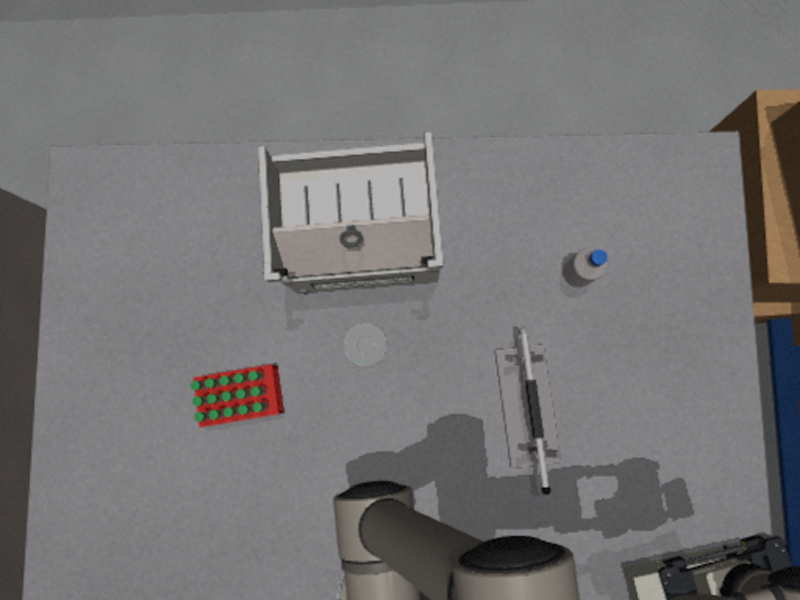

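```bash
cat >> h.py <<'E'
def cam(n,o=None):
    c=get_calibration(n);K=c["mtx"]
    if n!="wrist": return K,np.array(c["position"]),R.from_euler("xyz",c["attitude"]).as_matrix()
    T=c["mount"];Rt=R.from_euler("xyz",o["tcp_rot"]).as_matrix()
    return K,Rt@T[:3,3]+o["tool_pos"],Rt@T[:3,:3]
def ray(c,uv):
    K,p,M=c;d=M@np.linalg.solve(K,[uv[0],uv[1],1.]);return p,d/np.linalg.norm(d)
def atz(c,uv,z):
    p,d=ray(c,uv);return p+d*(z-p[2])/d[2]
def tri(rs):
    A=0;b=0
    for p,d in rs:
        P=np.eye(3)-np.outer(d,d);A=A+P;b=b+P@p
    x=np.linalg.solve(A,b);return x,[np.linalg.norm((np.eye(3)-np.outer(d,d))@(x-p)) for p,d in rs]
def crop(a,x,y,w,h,s): return cv2.resize(a[y:y+h,x:x+w,::-1],None,fx=s,fy=s,interpolation=cv2.INTER_CUBIC)
def proj(c,P):
    K,p,M=c;q=K@(M.T@(np.array(P)-p));return q[:2]/q[2]
E
python3 - <<'E'
from h import *
a=np.load("s0.npy");b=np.load("t0.npy")
im=np.zeros((600,800,3),np.uint8)
im[:600,:320]=crop(b,305,200,64,120,5)   # top pole
im[:300,320:800]=crop(b,160,90,120,75,4)[:300]  # ring
im[300:,320:460]=crop(a,190,125,35,75,4)
im[300:540,460:800]=crop(a,240,190,85,60,4)
cv2.imwrite("pics/c1.png",im)
T=cam("top")
f=1/1.5625
for n,u,z in [("ring",(351,238),287),("hook",(522,330),85),("tail",(546,490),85),("handle",(534,408),85),("FLcheek",(270,276),280),("FRcheek",(438,265),280),("BL",(263,150),280),("BR",(428,137),280),("dish",(366,345),9)]:
    print(n,atz(T,np.array(u)*f,z).round(1))
E
```

```text
ring [658.6  53.1 287. ]
hook [ 516.4 -257.7   85. ]
tail [ 213.6 -292.2   85. ]
handle [ 366.4 -275.4   85. ]
FLcheek [597.6 190.  280. ]
FRcheek [611.6 -91.6 280. ]
BL [817.5 205.5 280. ]
BR [834.6 -78.6 280. ]
dish [495.9  53.4   9. ]
```

View pics/c1.png

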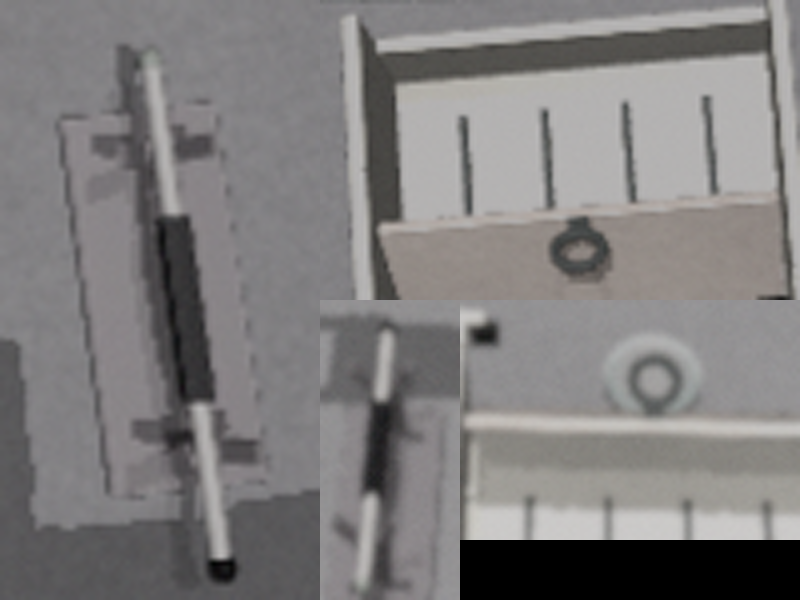

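```bash
python3 - <<'E'
from h import *
T=cam("top");S=cam("scene")
nt=lambda u,v:((u+.5)/5-.5+305,(v+.5)/5-.5+200)
ns=lambda u,v:((u-320+.5)/4-.5+190,(v-300+.5)/4-.5+125)
rt=((578-320+.5)/4-.5+160,(249+.5)/4-.5+90)
rs=((656-460+.5)/4-.5+240,(380-300+.5)/4-.5+190)
print("ring",tri([ray(T,rt),ray(S,rs)]))
A=tri([ray(T,nt(174,216)),ray(S,ns(373,491))]);B=tri([ray(T,nt(199,402)),ray(S,ns(380,404))])
print("hA",A,"hB",B,"mid",(A[0]+B[0])/2)
h=atz(T,nt(152,55),85);t=atz(T,nt(221,570),85);print("rod",h,t,np.arctan2(*(h-t)[[1,0]]))
d=A[0]-B[0];print(np.arctan2(d[1],d[0]))
# rest base corners
for u in [(60,120),(215,105),(268,485),(110,495)]:print(atz(T,nt(*u),12))
E
```

```text
ring (array([660.84401099,  54.72283192, 282.65340044]), [np.float64(0.19525611789626807), np.float64(0.19525611789621886)])
hA (array([ 420.65728827, -268.04186662,   92.00227735]), [np.float64(1.1447642937478015), np.float64(1.1447642937478888)]) hB (array([ 310.66147709, -282.00470138,   82.17951908]), [np.float64(0.3670544608165979), np.float64(0.36705446081667303)]) mid [ 365.65938268 -275.023284     87.09089821]
rod [ 518.20514263 -260.57284833   85.        ] [ 213.65061158 -290.34683756   85.        ] 0.09745274353424568
0.126264390277649
[ 483.094526   -211.78874209   12.        ]
[ 491.36835513 -311.21151423   12.        ]
[ 253.12991112 -334.95527638   12.        ]
[ 247.91130406 -236.12668419   12.        ]
```

>>> {"op": "arm_command", "data": {"gripper": [91.8,91.8,91.8,91.8,91.8], "dp": [[0,0,0],[0,0,0],[0.86,-0.7,0],[0.86,-0.7,0],[0.86,-0.7,0]], "twist": [0.86,0.86,0,0,0]}}

```text
time: 0.72
tool_pos: [189.2, -449.2, 226.3]
tcp_rot: [-3.141, 0.0, 0.099]
contact_force: [-0.9, -0.8, 0.3]
grip_width: 91.5
finger_force: 0.0
```

>>> {"op": "arm_command", "data": {"gripper": [91.8,91.8,91.8,91.8,91.8], "dp": [[0.86,-0.7,0],[0.86,-0.7,0],[0.86,-0.7,0],[0.86,-0.7,0],[0.86,-0.7,0]], "twist": [0,0,0,0,0]}}

```text
time: 1.35
tool_pos: [287.5, -351.4, 226.5]
tcp_rot: [-3.141, 0.0, 0.1]
contact_force: [-0.1, -0.4, -0.3]
grip_width: 91.8
finger_force: 0.0
```

>>> {"op": "arm_command", "data": {"gripper": [91.8,91.8,91.8,91.8,91.8], "dp": [[0.86,-0.7,0.4],[0.86,-0.7,0.4],[0.86,-0.7,0.4],[0.86,-0.7,0.4],[0,0,0]], "twist": [0,0,0,0,0]}}

```text
time: 1.98
tool_pos: [365.9, -272.6, 185.9]
tcp_rot: [-3.14, 0.001, 0.102]
contact_force: [0.8, 0.2, 0.7]
grip_width: 91.5
finger_force: 0.0
```

```bash
python3 - <<'E'
from h import *
import pickle
o=get_obs();a=capture("wrist");pickle.dump((o,a),open("w1.pkl","wb"))
print(o["tool_pos"],o["tcp_rot"])
cv2.imwrite("pics/w1.png",cv2.resize(a[:,:,::-1],(800,600),interpolation=cv2.INTER_CUBIC))
E
```

```text
[ 365.88694042 -272.64898673  185.86611466] [-3.13978751e+00  1.34367675e-03  1.02404672e-01]
```

View pics/w1.png

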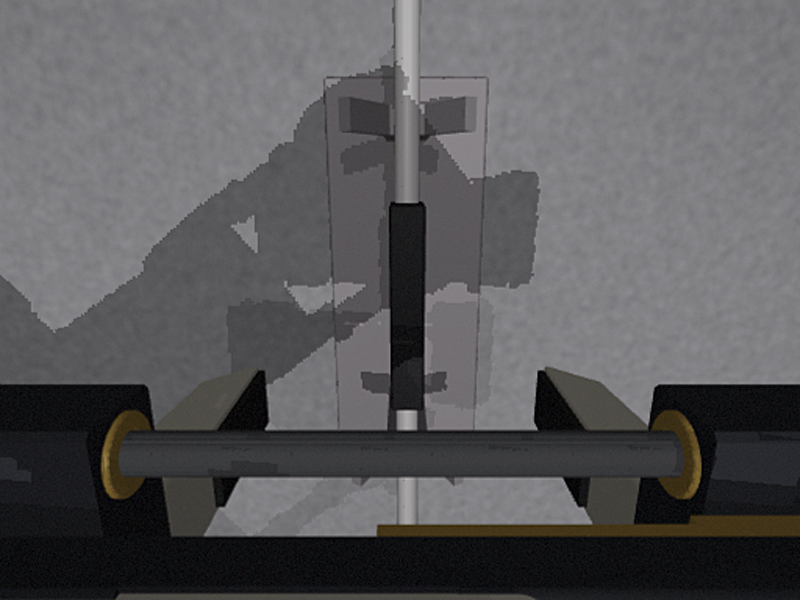

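```bash
python3 - <<'E'
from h import *
import pickle
o,a=pickle.load(open("w1.pkl","rb"));W=cam("wrist",o);T=cam("top")
n=lambda u,v:((u+.5)*.64-.5,(v+.5)*.64-.5)
nt=lambda u,v:((u+.5)/5-.5+305,(v+.5)/5-.5+200)
A=tri([ray(W,n(407,203)),ray(T,nt(174,216))]);B=tri([ray(W,n(407,409)),ray(T,nt(199,402))])
print(A,B,(A[0]+B[0])/2)
A=atz(W,n(407,203),97);B=atz(W,n(407,409),97);print(A,B,(A+B)/2,np.arctan2(A[1]-B[1],A[0]-B[0]),np.linalg.norm(A-B))
C=[atz(W,n(*p),12) for p in((326,77),(488,77))];print(C,np.mean(C,0))
c=np.mean(C,0);print("rest centre",c[:2]-120*np.array([np.cos(.1),np.sin(.1)]))
E
```

```text
(array([ 421.92552857, -271.156925  ,   77.04165319]), [np.float64(1.1563934719799498), np.float64(1.1563934719799145)]) (array([ 310.796486  , -281.65823148,   87.30843276]), [np.float64(0.931407047428576), np.float64(0.931407047428574)]) [ 366.36100728 -276.40757824   82.17504297]
[ 424.33959894 -270.33445843   97.        ] [ 315.38302883 -281.94270349   97.        ] [ 369.86131389 -276.13858096   97.        ] 0.10613972913192064 109.57319710605763
[array([ 487.8165141 , -215.00023551,   12.        ]), array([ 497.82928609, -312.57946243,   12.        ])] [ 492.82290009 -263.78984897   12.        ]
rest centre [ 373.42240026 -275.76985897]
```

>>> {"op": "arm_command", "data": {"gripper": [91.8,91.8,91.8,91.8,91.8], "dp": [[0.07,0.14,1],[0,0,1],[0,0,1],[0,0,1],[0,0,0.8]], "twist": [0,0,0,0,0]}}

```text
time: 2.65
tool_pos: [367.0, -278.4, 66.2]
tcp_rot: [3.141, 0.0, 0.099]
contact_force: [-0.0, 0.1, 0.0]
grip_width: 91.6
finger_force: 0.0
```

>>> {"op": "arm_command", "data": {"gripper": [60,40,28,20,0], "dp": [[0,0,0],[0,0,0],[0,0,0],[0,0,0],[0,0,0]], "twist": [0,0,0,0,0]}}

```text
time: 3.28
tool_pos: [367.9, -277.5, 67.1]
tcp_rot: [3.141, -0.0, 0.1]
contact_force: [1.2, -0.1, 0.3]
grip_width: 46.4
finger_force: 0.0
```

>>> {"op": "arm_command", "data": {"gripper": [0,0,0,0,0], "dp": [[0,0,0],[0,0,0],[0,0,0],[0,0,0],[0,0,0]], "twist": [0,0,0,0,0]}}

```text
time: 3.9
tool_pos: [367.6, -277.2, 66.7]
tcp_rot: [-3.141, 0.0, 0.1]
contact_force: [-0.8, 1.3, 0.2]
grip_width: 18.0
finger_force: 30.0
```

>>> {"op": "arm_command", "data": {"gripper": [0,0,0,0,0], "dp": [[0,0,-0.4],[0,0,-0.8],[0,0,-1],[0,0,-1],[0,0,-1]], "twist": [0,0,0,0,0]}}

```text
time: 4.53
tool_pos: [367.6, -277.4, 173.0]
tcp_rot: [3.141, -0.0, 0.1]
contact_force: [0.7, -0.2, -2.7]
grip_width: 17.9
finger_force: 30.0
```

>>> {"op": "arm_command", "data": {"gripper": [0,0,0,0,0], "dp": [[0,0,-1],[0,-0.3,-1],[0,-0.6,-1],[0,-0.7,-1],[0,-0.8,-1]], "twist": [0,0.25,0.25,0,0]}}

```text
time: 5.15
tool_pos: [363.3, -217.0, 297.9]
tcp_rot: [3.141, 0.0, 0.056]
contact_force: [-0.1, -0.6, -2.0]
grip_width: 18.0
finger_force: 30.0
```

>>> {"op": "arm_command", "data": {"gripper": [0,0,0,0,0], "dp": [[0,-0.9,-0.9],[0,-0.9,-0.5],[0,-0.9,0],[0,-0.9,0],[0,-0.9,0]], "twist": [0,0,0,0,0]}}

```text
time: 5.78
tool_pos: [356.9, -104.4, 332.1]
tcp_rot: [3.141, -0.0, 0.056]
contact_force: [0.3, -0.1, -2.3]
grip_width: 17.6
finger_force: 30.0
```

>>> {"op": "arm_command", "data": {"gripper": [0,0,0,0,0], "dp": [[0.6,-0.9,0],[0.6,-0.9,0],[0.6,-0.9,0],[0.6,-0.9,0],[0.6,-0.9,0]], "twist": [0,0,0,0,0]}}

```text
time: 6.4
tool_pos: [426.0, 12.1, 332.1]
tcp_rot: [3.141, -0.0, 0.056]
contact_force: [0.2, -0.4, -1.9]
grip_width: 18.0
finger_force: 30.0
```

>>> {"op": "arm_command", "data": {"gripper": [0,0,0,0,0], "dp": [[0.6,-0.7,0],[0.6,-0.4,0],[0.5,-0.1,0],[0.3,0,0],[0,0,0]], "twist": [0,0,0,0,0]}}

```text
time: 7.02
tool_pos: [474.5, 43.5, 331.4]
tcp_rot: [3.141, 0.001, 0.055]
contact_force: [-0.3, -0.1, -1.1]
grip_width: 17.9
finger_force: 30.0
```

```bash
python3 - <<'E'
from h import *
o=get_obs();a=capture("scene");b=capture("top");np.save("s1.npy",a);np.save("t1.npy",b)
print(o["tool_pos"],o["contact_force"])
im=np.zeros((600,800,3),np.uint8)
im[:300,:]=crop(b,150,110,160,60,5)
im[300:600]=crop(a,230,155,160,60,5)
cv2.imwrite("pics/c2.png",im)
E
```

```text
[474.49976203  43.51535361 331.42823365] [-0.26465293 -0.06827056 -1.10487503]
```

View pics/c2.png

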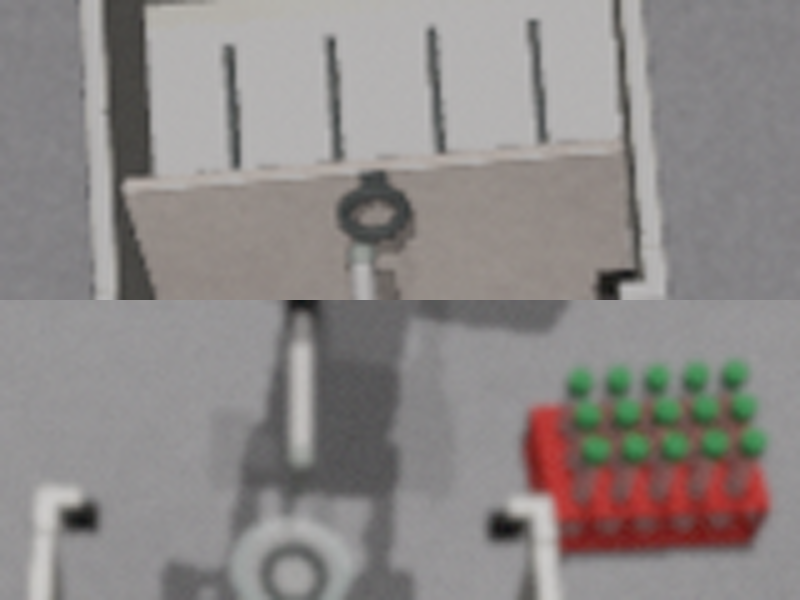

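```bash
python3 - <<'E'
from h import *
a=np.load("s1.npy");b=np.load("t1.npy")
T=cam("top");S=cam("scene")
nt=lambda u,v:((u+.5)/5-.5+150,(v+.5)/5-.5+110)
ns=lambda u,v:((u+.5)/5-.5+230,(v-300+.5)/5-.5+155)
print("ring",tri([ray(T,nt(374,212)),ray(S,ns(295,574))]))
print("ball",tri([ray(T,nt(360,256)),ray(S,ns(300,456))]))
for P in [(624,52,350),(624,52,310),(661,54.5,283)]:
    t=proj(T,P);s=proj(S,P);print(P,((t-[150,110]+.5)*5-.5).round(),((s-[230,155]+.5)*5-.5+[0,300]).round())
c=crop(a,265,155,50,75,8);c=cv2.convertScaleAbs(c,alpha=1.6,beta=-60)
d=crop(b,205,130,50,75,8);d=cv2.convertScaleAbs(d,alpha=1.4,beta=-40)
cv2.imwrite("pics/c3.png",np.hstack([c,d]))
E
```

```text
ring (array([660.37997178,  54.28237344, 283.01043616]), [np.float64(0.12830543684130943), np.float64(0.12830543684127738)])
ball (array([623.50271798,  52.71827473, 348.04218006]), [np.float64(0.9910753767966776), np.float64(0.9910753767966513)])
(624, 52, 350) [363. 254.] [301. 455.]
(624, 52, 310) [372. 270.] [297. 494.]
(661, 54.5, 283) [373. 211.] [295. 575.]
```

View pics/c3.png

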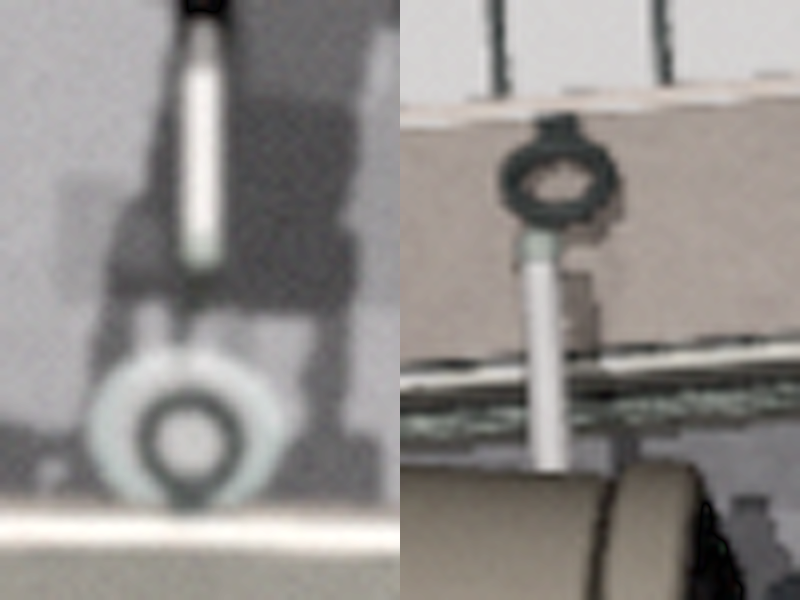

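>>> {"op": "arm_command", "data": {"gripper": [0,0,0,0,0], "dp": [[0.5,0,0],[0.6,0,0],[0.36,0,0],[0,0,0],[0,0,0]], "twist": [0,0,0,0,0]}}

```text
time: 7.75
tool_pos: [510.4, 46.1, 331.6]
tcp_rot: [3.142, 0.0, 0.056]
contact_force: [0.7, 0.8, -2.1]
grip_width: 17.7
finger_force: 30.0
```

>>> {"op": "arm_command", "data": {"gripper": [0,0,0,0,0], "dp": [[0,0,0.2],[0,0,0.2],[0,0,0.2],[0,0,0.15],[0,0,0]], "twist": [0,0,0,0,0]}}

```text
time: 8.38
tool_pos: [510.5, 46.1, 312.6]
tcp_rot: [3.142, 0.001, 0.056]
contact_force: [-1.2, 0.3, -2.7]
grip_width: 18.0
finger_force: 30.0
```

>>> {"op": "arm_command", "data": {"gripper": [0,0,0,0,0], "dp": [[0,0,0.12],[0,0,0.12],[0,0,0.12],[0,0,0],[0,0,0]], "twist": [0,0,0,0,0]}}

```text
time: 9.0
tool_pos: [510.7, 46.1, 304.0]
tcp_rot: [3.141, -0.0, 0.056]
contact_force: [-0.1, 0.0, -2.7]
grip_width: 17.8
finger_force: 30.0
```

```bash
python3 - <<'E'
from h import *
o=get_obs();print(o["tool_pos"],o["contact_force"],o["moment"])
a=capture("scene");b=capture("top")
c=crop(a,265,155,50,75,8);c=cv2.convertScaleAbs(c,alpha=1.6,beta=-60)
d=crop(b,205,130,50,75,8);d=cv2.convertScaleAbs(d,alpha=1.4,beta=-40)
cv2.imwrite("pics/c4.png",np.hstack([c,d]))
E
```

```text
[510.69284042  46.13732961 304.01015391] [-0.12813654  0.04403924 -2.70091477] [ 0.07673745  0.00225631 -0.01926435]
```

View pics/c4.png

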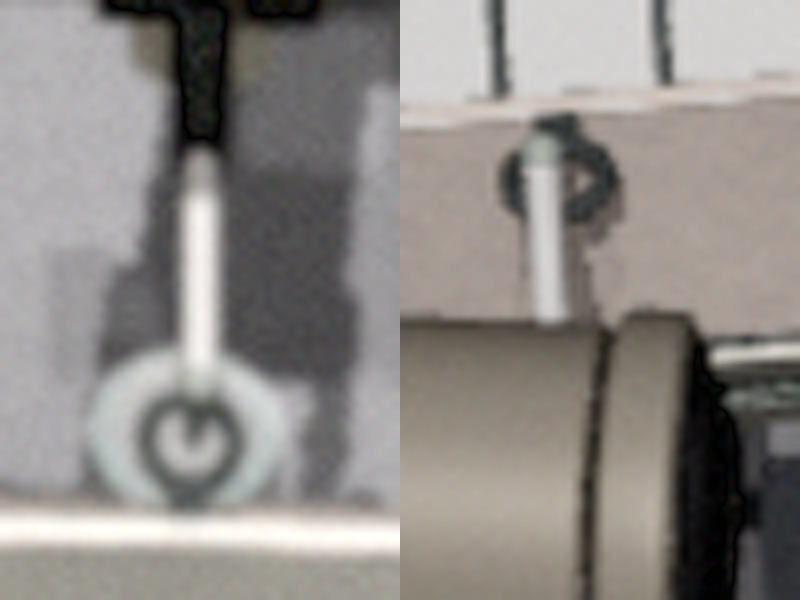

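>>> {"op": "arm_command", "data": {"gripper": [0,0,0,0,0], "dp": [[0,0,0.12],[0,0,0.12],[0,0,0.12],[0,0,0.12],[0,0,0.12]], "twist": [0,0,0,0,0]}}

```text
time: 9.72
tool_pos: [510.6, 46.1, 288.7]
tcp_rot: [3.141, 0.0, 0.056]
contact_force: [0.2, -0.2, -3.0]
grip_width: 17.6
finger_force: 30.0
```

>>> {"op": "arm_command", "data": {"gripper": [0,0,0,0,0], "dp": [[-0.1,0,0],[-0.1,0,0],[-0.1,0,0],[0,0,0],[0,0,0]], "twist": [0,0,0,0,0]}}

```text
time: 10.35
tool_pos: [503.5, 45.7, 289.2]
tcp_rot: [3.141, -0.001, 0.056]
contact_force: [2.6, 0.3, -2.0]
grip_width: 18.0
finger_force: 30.0
```

>>> {"op": "arm_command", "data": {"gripper": [0,0,0,0,0], "dp": [[-0.1,0,0],[-0.1,0,0],[-0.1,0,0],[-0.1,0,0],[-0.1,0,0]], "twist": [0,0,0,0,0]}}

```text
time: 10.98
tool_pos: [490.6, 45.0, 289.2]
tcp_rot: [3.141, -0.001, 0.056]
contact_force: [4.1, 0.5, -0.4]
grip_width: 17.8
finger_force: 30.0
```

>>> {"op": "arm_command", "data": {"gripper": [0,0,0,0,0], "dp": [[-0.12,0,0],[-0.12,0,0],[-0.12,0,0],[-0.12,0,0],[-0.12,0,0]], "twist": [0,0,0,0,0]}}

```text
time: 11.6
tool_pos: [475.5, 44.1, 289.0]
tcp_rot: [3.141, 0.0, 0.056]
contact_force: [4.0, -1.0, -0.1]
grip_width: 17.7
finger_force: 30.0
```

>>> {"op": "arm_command", "data": {"gripper": [0,0,0,0,0], "dp": [[-0.12,0,0],[-0.12,0,0],[-0.12,0,0],[-0.1,0,0],[-0.1,0,0]], "twist": [0,0,0,0,0]}}

```text
time: 12.22
tool_pos: [461.3, 43.3, 288.7]
tcp_rot: [3.142, 0.001, 0.056]
contact_force: [4.9, -1.3, -3.2]
grip_width: 17.6
finger_force: 30.0
```

```bash
python3 - <<'E'
from h import *
o=get_obs();print(o["tool_pos"],o["contact_force"],o["moment"])
a=capture("scene");b=capture("top")
c=crop(a,250,145,80,75,5);d=crop(b,190,130,80,75,5)
cv2.imwrite("pics/c5.png",np.hstack([c,d]))
E
```

```text
[461.34637668  43.34977254 288.66171102] [ 4.86698509 -1.27653277 -3.23057473] [-0.08300463 -0.71589792 -0.12781694]
```

View pics/c5.png

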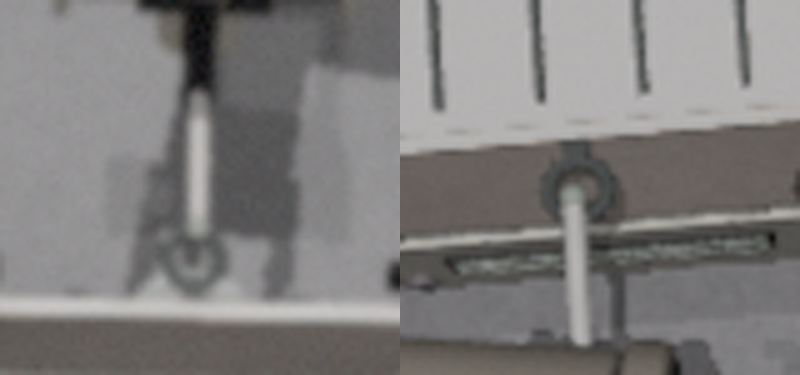

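>>> {"op": "arm_command", "data": {"gripper": [0,0,0,0,0], "dp": [[-0.1,0,0.04],[-0.1,0,0.04],[-0.1,0,0.04],[-0.1,0,0.04],[-0.1,0,0.02]], "twist": [0,0,0,0,0]}}

```text
time: 12.95
tool_pos: [449.1, 42.6, 284.5]
tcp_rot: [3.141, -0.0, 0.056]
contact_force: [2.9, -0.9, -0.4]
grip_width: 17.8
finger_force: 30.0
```

>>> {"op": "arm_command", "data": {"gripper": [0,0,0,0,0], "dp": [[-0.06,0,0],[-0.05,0,0],[-0.04,0,0],[-0.04,0,0],[-0.04,0,0]], "twist": [0,0,0,0,0]}}

```text
time: 13.58
tool_pos: [443.3, 42.4, 284.2]
tcp_rot: [-3.142, 0.001, 0.056]
contact_force: [5.0, -1.4, -3.1]
grip_width: 17.5
finger_force: 30.0
```

Now 1 mm per row at most.

>>> {"op": "arm_command", "data": {"gripper": [0,0,0,0,0], "dp": [[-0.04,0,0],[-0.04,0,0],[-0.04,0,0],[0,0,0],[0,0,0]], "twist": [0,0,0,0,0]}}

```text
time: 14.2
tool_pos: [440.3, 42.2, 284.4]
tcp_rot: [3.142, 0.0, 0.056]
contact_force: [4.0, -1.6, -3.3]
grip_width: 17.8
finger_force: 30.0
```

>>> {"op": "arm_command", "data": {"gripper": [0,0,0,0,0], "dp": [[-0.04,0,0],[-0.04,0,0],[-0.02,0,0],[0,0,0],[0,0,0]], "twist": [0,0,0,0,0]}}

```text
time: 14.82
tool_pos: [438.0, 42.1, 284.4]
tcp_rot: [3.142, 0.0, 0.056]
contact_force: [4.2, -0.5, -4.9]
grip_width: 18.1
finger_force: 30.0
```

```bash
python3 - <<'E'
from h import *
o=get_obs();print(o["tool_pos"],o["contact_force"],o["moment"])
E
```

```text
[437.98467459  42.05285292 284.42317381] [ 4.24546571 -0.46030352 -4.93369164] [-0.20894042 -0.48477157 -0.18428651]
```

>>> {"op": "arm_command", "data": {"gripper": [0,0,0,0,0], "dp": [[-0.04,0,0],[-0.04,0,0],[0,0,0],[0,0,0],[0,0,0]], "twist": [0,0,0,0,0]}}

```text
time: 15.45
tool_pos: [436.0, 41.9, 284.5]
tcp_rot: [3.141, 0.0, 0.056]
contact_force: [4.5, -1.2, -4.2]
grip_width: 18.1
finger_force: 30.0
```

>>> {"op": "arm_command", "data": {"gripper": [0,0,0,0,0], "dp": [[-0.04,0,0],[-0.04,0,0],[0,0,0],[0,0,0],[0,0,0]], "twist": [0,0,0,0,0]}}

```text
time: 16.08
tool_pos: [435.5, 41.9, 284.8]
tcp_rot: [3.142, -0.004, 0.056]
contact_force: [9.3, 0.4, -6.0]
grip_width: 17.7
finger_force: 30.0
```

>>> {"op": "arm_command", "data": {"gripper": [0,0,0,0,0], "dp": [[-0.03,0,0],[-0.02,0,0],[0,0,0],[0,0,0],[0,0,0]], "twist": [0,0,0,0,0]}}

```text
time: 16.7
tool_pos: [435.4, 41.8, 285.1]
tcp_rot: [3.141, -0.007, 0.056]
contact_force: [14.6, 1.4, -6.3]
grip_width: 17.4
finger_force: 30.0
```

```bash
python3 - <<'E'
from h import *
o=get_obs();print(o["tool_pos"],o["contact_force"],o["moment"])
E
```

```text
[435.41207975  41.81207367 285.1209856 ] [14.57611748  1.38711215 -6.313167  ] [ 0.04548412 -1.92197653 -0.15286686]
```

>>> {"op": "arm_command", "data": {"gripper": [0,0,0,0,0], "dp": [[0,0,0],[0,0,0],[0,0,0],[0,0,0],[0,0,0]], "twist": [0,0,0,0,0]}}

```text
time: 17.32
tool_pos: [435.4, 41.8, 285.1]
tcp_rot: [3.141, -0.007, 0.056]
contact_force: [13.7, -1.1, -6.6]
grip_width: 17.8
finger_force: 30.0
```

>>> {"op": "arm_command", "data": {"gripper": [0,0,0,0,0], "dp": [[0,0,0],[0,0,0],[0,0,0],[0,0,0],[0,0,0]], "twist": [0,0,0,0,0]}}

```text
time: 17.95
tool_pos: [435.4, 41.8, 285.1]
tcp_rot: [3.141, -0.007, 0.056]
contact_force: [14.5, 0.4, -7.0]
grip_width: 17.8
finger_force: 30.0
```

>>> {"op": "arm_command", "data": {"gripper": [0,0,0,0,0], "dp": [[0,0,0],[0,0,0],[0,0,0],[0,0,0],[0,0,0]], "twist": [0,0,0,0,0]}}

```text
time: 18.58
tool_pos: [435.4, 41.8, 285.1]
tcp_rot: [3.141, -0.007, 0.056]
contact_force: [14.3, 1.1, -5.8]
grip_width: 17.8
finger_force: 30.0
```

>>> {"op": "arm_command", "data": {"gripper": [0,0,0,0,0], "dp": [[0.04,0,0],[0.04,0,0],[0.04,0,0],[0.03,0,0],[0,0,0]], "twist": [0,0,0,0,0]}}

```text
time: 19.2
tool_pos: [436.1, 42.1, 284.4]
tcp_rot: [-3.141, 0.001, 0.056]
contact_force: [1.2, -0.1, -2.5]
grip_width: 17.9
finger_force: 30.0
```

>>> {"op": "arm_command", "data": {"gripper": [0,0,0,0,0], "dp": [[0.06,0,0],[0.06,0,0],[0.06,0,0],[0.06,0,0],[0,0,0]], "twist": [0,0,0,0,0]}}

```text
time: 19.82
tool_pos: [442.6, 42.3, 284.4]
tcp_rot: [3.142, 0.0, 0.056]
contact_force: [-0.4, 0.1, -3.3]
grip_width: 18.1
finger_force: 30.0
```

```bash
python3 - <<'E'
from h import *
o=get_obs();print(o["tool_pos"],o["contact_force"],o["moment"])
a=capture("scene");b=capture("top");np.save("s2.npy",a);np.save("t2.npy",b)
c=crop(a,260,130,50,75,8);d=crop(b,205,140,50,75,8)
cv2.imwrite("pics/c6.png",np.hstack([c,d]))
E
```

```text
[442.57930559  42.29211068 284.38231583] [-0.43246168  0.10692977 -3.34580895] [ 0.00762519 -0.05675993 -0.04816564]
```

View pics/c6.png

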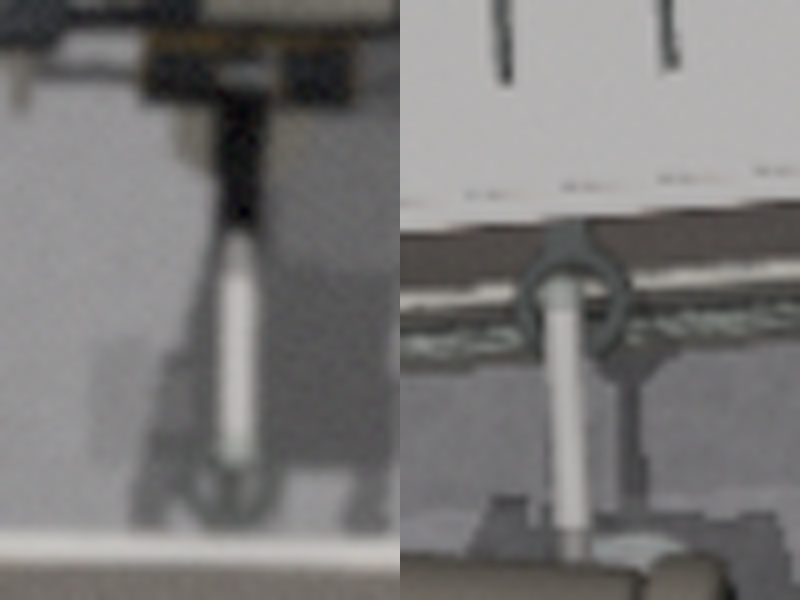

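>>> {"op": "arm_command", "data": {"gripper": [0,0,0,0,0], "dp": [[0,0,-0.1],[0,0,-0.1],[0,0,-0.1],[0,0,-0.1],[0,0,0]], "twist": [0,0,0,0,0]}}

```text
time: 20.55
tool_pos: [442.6, 42.3, 294.7]
tcp_rot: [3.141, -0.001, 0.056]
contact_force: [-1.3, -0.8, -2.4]
grip_width: 18.0
finger_force: 30.0
```

>>> {"op": "arm_command", "data": {"gripper": [0,0,0,0,0], "dp": [[0,0,-0.12],[0,0,-0.15],[0,0,-0.15],[0,0,-0.15],[0,0,-0.1]], "twist": [0,0,0,0,0]}}

```text
time: 21.18
tool_pos: [442.6, 42.3, 311.5]
tcp_rot: [3.141, -0.0, 0.056]
contact_force: [0.1, 0.0, -2.7]
grip_width: 17.4
finger_force: 30.0
```

>>> {"op": "arm_command", "data": {"gripper": [0,0,0,0,0], "dp": [[0,0,-0.3],[0,0,-0.4],[0,0,-0.4],[0,0,-0.2],[0,0,0]], "twist": [0,0,0,0,0]}}

```text
time: 21.8
tool_pos: [442.7, 42.3, 344.1]
tcp_rot: [3.141, -0.001, 0.056]
contact_force: [-0.6, -0.4, -2.5]
grip_width: 17.9
finger_force: 30.0
```

```bash
python3 - <<'E'
from h import *
o=get_obs();print(o["tool_pos"],o["contact_force"])
a=capture("scene");b=capture("top");np.save("s3.npy",a);np.save("t3.npy",b)
c=crop(a,260,105,50,75,8);d=crop(b,205,140,50,75,8)
cv2.imwrite("pics/c7.png",np.hstack([c,d]))
E
```

```text
[442.65506288  42.29062956 344.08093375] [-0.55797516 -0.42401634 -2.53540949]
```

View pics/c7.png

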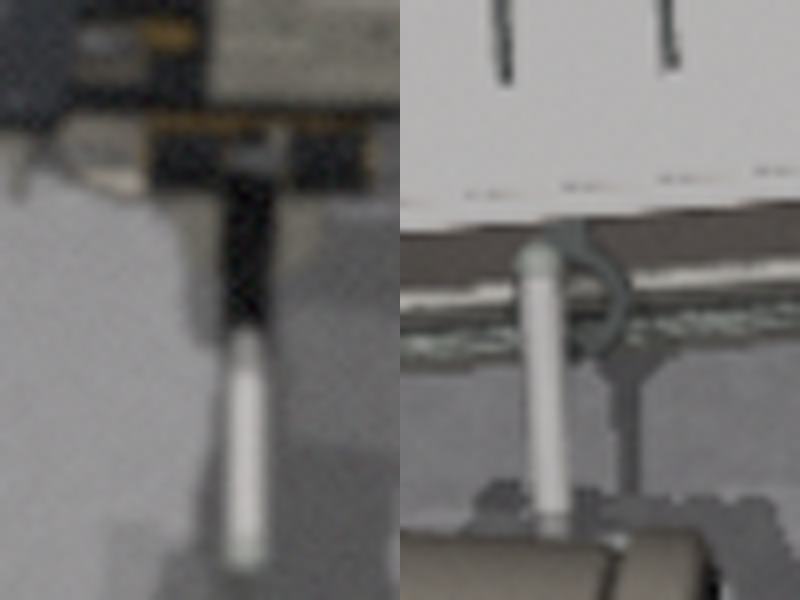

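```bash
python3 - <<'E'
from h import *
T=cam("top");S=cam("scene")
t=(205+139.5/8-.5,140+261.5/8-.5);s=(260+245.5/8-.5,105+555.5/8-.5)
p,e=tri([ray(T,t),ray(S,s)]);print(p,e,p-get_obs()["tool_pos"])
p0=np.array([623.50,52.72,348.04]);print("before",p0-[474.5,43.5,331.4])
# handle front end in scene (black->white edge): c3 row ~20 (crop 8,y0=155), now row ~335 (y0=105)
for (s,o) in [((265+200.5/8-.5,155+22/8-.5),(474.5,43.5,331.4)),((260+247.5/8-.5,105+335/8-.5),(442.66,42.29,344.08))]:
    print(atz(S,s,o[2]+19)-o)
E
```

```text
[592.78354769  51.11229291 360.65822445] [np.float64(0.2631797462071986), np.float64(0.26317974620718726)] [150.41293038   8.7941297   17.18845859]
before [149.     9.22  16.64]
[52.22559645  2.15255779 19.        ]
[54.17932356  3.44020085 19.        ]
```

>>> {"op": "arm_command", "data": {"gripper": [0,0,0,0,0], "dp": [[-0.25,0.5,0],[-0.3,0.8,0],[-0.25,0.9,0],[-0.25,0.9,0],[-0.25,0.9,0]], "twist": [0,0,0,0,0]}}

```text
time: 22.52
tool_pos: [414.9, -60.7, 343.5]
tcp_rot: [3.141, 0.001, 0.056]
contact_force: [-0.2, -0.1, -2.7]
grip_width: 18.0
finger_force: 30.0
```

>>> {"op": "arm_command", "data": {"gripper": [0,0,0,0,0], "dp": [[-0.25,0.9,0],[-0.25,0.9,0],[-0.25,0.9,0],[-0.25,0.9,0],[-0.25,0.9,0]], "twist": [0,0,0,0,0]}}

```text
time: 23.15
tool_pos: [389.8, -174.7, 343.5]
tcp_rot: [3.142, 0.001, 0.056]
contact_force: [0.4, -0.7, -1.7]
grip_width: 17.9
finger_force: 30.0
```

>>> {"op": "arm_command", "data": {"gripper": [0,0,0,0,0], "dp": [[-0.25,0.9,0.6],[-0.25,0.9,0.8],[-0.25,0.9,1],[-0.25,0.9,1],[-0.04,0.48,1]], "twist": [0,0,0,0,0]}}

```text
time: 23.78
tool_pos: [369.3, -278.1, 232.8]
tcp_rot: [3.141, 0.001, 0.055]
contact_force: [0.5, 0.0, -2.4]
grip_width: 18.1
finger_force: 30.0
```

>>> {"op": "arm_command", "data": {"gripper": [0,0,0,0,0], "dp": [[0,0,1],[0,0,0.8],[0,0,0.3],[0,0,0],[0,0,0]], "twist": [-0.25,-0.25,0,0,0]}}

```text
time: 24.4
tool_pos: [370.8, -277.2, 182.1]
tcp_rot: [3.14, -0.001, 0.099]
contact_force: [0.2, -0.0, -2.0]
grip_width: 18.0
finger_force: 30.0
```

```bash
python3 - <<'E'
from h import *
o=get_obs();p=o["tool_pos"];print(p,o["tcp_rot"],o["contact_force"])
d=np.array([370.6,-276.7,90])-p;M=R.from_euler("xyz",o["tcp_rot"]).as_matrix()
print("units",M.T@d/25)
E
```

```text
[ 370.77814177 -277.21228757  182.05613785] [ 3.14019750e+00 -9.78891490e-04  9.94160684e-02] [ 0.22555281 -0.04971891 -1.95894287]
units [-0.00866117 -0.02623484  3.68220578]
```

>>> {"op": "arm_command", "data": {"gripper": [0,0,0,0,0], "dp": [[0,-0.02,0.8],[0,0,0.8],[0,0,0.8],[0,0,0.6],[0,0,0.4]], "twist": [0,0,0,0,0]}}

```text
time: 25.02
tool_pos: [370.8, -276.5, 96.3]
tcp_rot: [3.141, -0.001, 0.1]
contact_force: [0.4, 0.4, -1.3]
grip_width: 17.9
finger_force: 30.0
```

>>> {"op": "arm_command", "data": {"gripper": [0,0,0,0,0], "dp": [[0,0,0.3],[0,0,0.3],[0,0,0.25],[0,0,0.2],[0,0,0.1]], "twist": [0,0,0,0,0]}}

```text
time: 25.65
tool_pos: [370.4, -276.2, 67.2]
tcp_rot: [-3.142, 0.0, 0.1]
contact_force: [0.1, -0.4, -2.4]
grip_width: 17.8
finger_force: 30.0
```

>>> {"op": "arm_command", "data": {"gripper": [0,0,0,0,0], "dp": [[0,0,0.06],[0,0,0],[0,0,0],[0,0,0],[0,0,0]], "twist": [0,0,0,0,0]}}

```text
time: 26.28
tool_pos: [370.5, -276.3, 66.6]
tcp_rot: [3.141, -0.0, 0.1]
contact_force: [-2.1, 1.8, 5.7]
grip_width: 17.9
finger_force: 30.0
```

>>> {"op": "arm_command", "data": {"gripper": [0,22,30,50,70], "dp": [[0,0,-0.03],[0,0,0],[0,0,0],[0,0,0],[0,0,0]], "twist": [0,0,0,0,0]}}

```text
time: 26.9
tool_pos: [370.5, -276.3, 66.7]
tcp_rot: [3.141, -0.0, 0.1]
contact_force: [0.0, 0.1, 0.7]
grip_width: 45.5
finger_force: 0.0
```

>>> {"op": "arm_command", "data": {"gripper": [91.8,91.8,91.8,91.8,91.8], "dp": [[0,0,0],[0,0,0],[0,0,0],[0,0,0],[0,0,-0.3]], "twist": [0,0,0,0,0]}}

```text
time: 27.52
tool_pos: [370.2, -276.0, 74.1]
tcp_rot: [-3.141, 0.001, 0.1]
contact_force: [-0.8, -0.1, -0.1]
grip_width: 91.0
finger_force: 0.0
```

>>> {"op": "arm_command", "data": {"gripper": [91.8,91.8,91.8,91.8,91.8], "dp": [[0,0,-1],[0,0,-1],[0,0,-1],[0,0,-1],[0,0,-0.46]], "twist": [0,0,0,0,0]}}

```text
time: 28.15
tool_pos: [370.9, -276.6, 187.4]
tcp_rot: [3.139, -0.002, 0.1]
contact_force: [-0.2, 0.3, 0.3]
grip_width: 91.9
finger_force: 0.0
```

```bash
python3 - <<'E'
from h import *
import pickle
o=get_obs();a=capture("wrist");print(o["tool_pos"],o["tcp_rot"],o["contact_force"])
o1,a1=pickle.load(open("w1.pkl","rb"))
def meas(o,a):
    W=cam("wrist",o);g=cv2.cvtColor(a,cv2.COLOR_RGB2GRAY).astype(float)
    # handle: dark run along column ~260, and its left/right edges at row ~190
    col=g[100:270,255:266].mean(1);dk=np.where(col<60)[0]+100
    front=dk[0]-.5
    rows=[];
    for r in (140,160,180,200,220,240):
        k=np.where(g[r,235:290]<55)[0]+235;rows.append((k.min(),k.max()))
    # rest front edge: row gradient at columns left/right of pole
    grad=np.abs(np.diff(g[35:65,215:240].mean(1)));e=35+grad.argmax()+.5
    grad2=np.abs(np.diff(g[35:65,275:305].mean(1)));e2=35+grad2.argmax()+.5
    hf=atz(W,(260,front),97);rf=atz(W,(260,(e+e2)/2),12)
    print("front row",front,"rest rows",e,e2,"runs",rows)
    u=np.array([np.cos(.1),np.sin(.1),0]);print("handle origin minus rest centre along x:",(hf-rf)@u-55+120, "handle z-free y:",hf[:2])
meas(o1,a1);meas(o,a)
np.save("w2.npy",a)
E
```

```text
[ 370.85541105 -276.63234685  187.35927076] [ 3.13948618e+00 -1.58820763e-03  9.97265013e-02] [-0.23404535  0.3475589   0.27037179]
front row 129.5 rest rows 48.5 48.5 runs [(np.int64(249), np.int64(272)), (np.int64(249), np.int64(271)), (np.int64(249), np.int64(271)), (np.int64(250), np.int64(271)), (np.int64(250), np.int64(270)), (np.int64(250), np.int64(271))]
handle origin minus rest centre along x: -4.136634568960446 handle z-free y: [ 424.50150523 -270.09652192]
front row 131.5 rest rows 54.5 54.5 runs [(np.int64(244), np.int64(267)), (np.int64(245), np.int64(267)), (np.int64(245), np.int64(267)), (np.int64(245), np.int64(266)), (np.int64(245), np.int64(266)), (np.int64(246), np.int64(266))]
handle origin minus rest centre along x: -1.0273395169866433 handle z-free y: [ 428.18214781 -274.74128025]
```

```bash
python3 - <<'E'
from h import *
s=capture("scene");t=capture("top");s3=np.load("t3.npy")
g=lambda x:cv2.cvtColor(x,cv2.COLOR_RGB2GRAY)
# flap's top edge strip, clear of the pole
for x0 in (175,240):
    tm=g(s3)[155:172,x0:x0+30] ;r=cv2.matchTemplate(g(t)[145:182,x0-10:x0+40],tm,cv2.TM_CCOEFF_NORMED);_,v,_,l=cv2.minMaxLoc(r);print(v,l)
# pole in rest now against at the start
a=np.load("s0.npy");tm=g(a)[128:200,196:215];r=cv2.matchTemplate(g(s)[118:210,186:225],tm,cv2.TM_CCOEFF_NORMED);_,v,_,l=cv2.minMaxLoc(r);print("pole",v,l)
# rack, bottle, dish
b=np.load("t0.npy")
for n,(x,y,w,h) in dict(rack=(120,230,65,45),bottle=(360,155,32,32),dish=(217,203,34,34)).items():
    r=cv2.matchTemplate(g(t)[y-8:y+h+8,x-8:x+w+8],g(b)[y:y+h,x:x+w],cv2.TM_CCOEFF_NORMED);_,v,_,l=cv2.minMaxLoc(r);print(n,v,l)
E
```

```text
0.9996710419654846 (10, 10)
0.9996289014816284 (10, 10)
pole 0.6797980070114136 (10, 10)
rack 0.9981593489646912 (8, 8)
bottle 0.998421311378479 (8, 8)
dish 0.9484879374504089 (8, 8)
```

Flap still shut, pole in its rest, other things unmoved.

```bash
python3 -c "
from plant import *
print(close_job())"
```

```text
the job is handed in; nothing more can be done
None
```

The flap is drawn shut and was held at about 14.5 N for just under 2 s; the pole is unhooked and back in its rest, about 1 mm off midway. The highest pull I read was 14.6 N, the rack, bottle and dish are where they were, and the job was handed in at about 28 s with no verdict returned.

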